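# Wedge up a violin back on the joining board

### The arm

A 6-joint arm with a two-finger parallel gripper is mounted at the origin on the work surface. World frame = base frame: x ahead of the robot, y to its left, z up, the work surface at z = 0. Lengths are in m, angles in degrees, forces in N, time in s.
With the tool pointing down it reaches from about 0.25 to 0.725 m from the base axis. Payload 9.7 kg.
Tool frame: the origin (TCP) lies at the very end of the fingers, on their centre line; the grasp point (between the pads) lies 19 mm behind it; z points along the fingers, y is the line along which they close (so a half turn about z gives the same grasp; the last joint's range is limited). The gripper opens to 85 mm and grips with 20 to 120 N. Pads are 22 mm wide; open, the fingers measure 114 mm over their backs; the gripper's body (76 mm by 85 mm) begins 54 mm behind the grasp point. The pads swing forward as they close: fully open they stand 13 mm farther back than shut.
Start: joints at [-76.089, 4.979, 10.078, 95.1, 0, 90], TCP at [0.132, -0.534, 0.231] pointing down, gripper open.
Joint ranges: [-179.16, 179.16], [-48.56, 103.87], [-65.8, 70.77], [-126.05, 130.52], [-82.76, 87.17], [-180, 180]. Speed limits (degrees/s): [127.2, 127.2, 147.25, 180, 180, 180].

### API

Orientations are given as [roll, pitch, yaw] about the fixed x, y, z axes, in that order (R = Rz(yaw) Ry(pitch) Rx(roll)).
In Python, from workcell import bot gives the robot as it stands.
- The arm moves only by the tool arm_command, never from a script. Its argument "series" is a list of rows, each a list of 4 numbers: the shift along the tool's x, y, z in m, then the turn about the tool's z in rad. A call has exactly 5 rows; each row is the pose to reach, as a shift and turn from the pose commanded when the call began, along the tool's axes at that moment; what a row does not reach only later rows make up. A row lasts 1/10 s, in which the tool goes at most 50 mm and 8.59 degrees, less where a joint would pass 70% of its speed; a pose out of reach is approached as far as the arm can. A call with a gripper value outside its range is refused whole. "hand" is the finger opening in m, from 0 to 0.0854, set as the call begins (left out, the last holds). The fingers move at their own pace and stop on an object; "grip_force" is the grip in N (left out, the last holds). Time passes only in rows, so rows that repeat a pose let the fingers close, or fill a call up. It gives the time, the measured TCP pose, the force, the opening and the grip force at its end, in the units of the state.
- bot.get_obs(): the state, without advancing time (a new reading comes with each control period).
- bot.camera(name): name is "scene" or "top" or "wrist"; returns a dict with "color" (420x560x3 uint8, blue, green, red), "camera_matrix" (3x3 intrinsics, pixels), "xyz" and "orientation" of the camera in the world; the wrist camera has in their place "T_tool_cam" (4x4, takes a point from camera to tool coordinates, whose origin is the TCP and whose axes are the flange's). Camera axes: x right, y up, looking along -z (the intrinsics and any distortion apply to the point x, -y, -z); pixel columns grow to the right and rows downward; lengths in m; the calibration is good to about 2 mm. A picture is of the moment at which its call begins: read the wrist's pose just before it. There is no depth.
- bot.job_done(): hands the job in; it is judged then, once.
Trained networks look in the newest picture that a camera, given by its name, has taken for a name from the list of things; names that differ only in an ending like _2 or _b are one class to them, and where a whole thing is asked for, a point or a joint stands for the part that bears it (a point fixed in the world has none). Each returns a list of dicts, best first, with "confidence" (0 to 1); they miss things now and then, are a little off and sometimes report something else, mostly with a low value. They report only what shows in the picture. A call takes as long as a camera call. They do not tell look-alikes from the thing itself.
- bot.find_in(camera, target): "location" ([column, row] in pixels, amid what is visible of it).
- bot.mark_of(camera, target): "location" ([column, row] in pixels: a listed point, or the origin of a listed thing).
The state is a dict: "time": time; "q": joint angles; "qd": joint speeds; "joint_efforts": joint torques, N m; "ee_pos": TCP position; "tcp_rot": TCP orientation; "wrist_force": force on the tool from outside, world axes, zero at the start; "torque": the same for the moment, N m; "opening": finger opening in m; "grasp_force": force on a finger pad.
Only numpy, scipy, OpenCV 4.12 (cv2) and the standard library are available. Lean on these libraries where they do the work, as an engineer would, in place of code of your own. Each camera call takes 0.05 s, during which the arm holds its last target. There are 200 camera calls.

### The job

The glued centre seam of a small two-piece violin back still stands open on the joining board: turn the T-knob clockwise to lock the sliding fence where it stands, then stand as many of the flat packers as it takes on edge on the board, stacked face to face against the loose half's long outer edge. Slide the wedge, lying on the board, thin end first between the packers and the fence until you feel it go tight and the seam is shut along its whole length, without forcing it. Finish while still holding the wedge tight in its place, as if waiting for the glue to grab (do not let go of it), touching neither violin half, and leave the glue bottle, the tape roll and the caddy alone.

Things in the scene. Friction and masses are not known exactly. Their poses are not given: they have to be found in the camera images.
- jig: Joining board: plywood, 320 x 350 x 18 mm, fixed. Origin under its centre at table height; z up; its top is 18 mm above the origin. Its +x end (away from the robot) carries a wooden end stop, 16 mm high, whose near face is at x = +132 mm and which reaches from y = -65 to +150 mm. Along +y lies the back rail, along -y the sliding fence. The board lies within 0.12 rad of the robot's axes.
- pinned_half: First half of the violin back: maple board 260 x 80 x 15 mm lying on the joining board, fixed against the back rail by two turn-buttons. Origin at the centre of its underside, axes parallel to the board's; its seam edge is its face at y = -40 mm.
- loose_half: Second half, same size (0.14 to 0.28 kg), lying loose on the board beside the first, free to slide. Origin at the centre of its underside; its seam edge is its face at y = +40 mm, its outer edge the face at y = -40 mm. At the start the seam stands 3 to 6 mm open.
- seam_near (a point): Point on the loose half's seam edge at its upper face, 10 mm from the end nearer the robot. In the pinned half's frame its y reads -40 mm with the seam shut.
- seam_far (a point): The same, 10 mm from the end farther from the robot.
- fence: Wooden sliding fence, 16 mm high, on the board, standing at the inner end of its 30 mm travel (outwards = board -y). Origin in its underside, axes as the board's. Its inner face runs in plan from x +105, y 0 to x -75, y -27 mm: the gap is widest at the robot's end, taper 15 in 100. Seam shut, the gap is 8 to 26 mm wide at the far end. Loose it slides at 1 N; locked it stands firm.
- fence_tip (a point): Far (+x) end of the fence's inner face, at its upper edge (16 mm above the board).
- knob (a joint): Turn of the T-knob on the fence, rad: grows clockwise seen from above, starts between 0 and 0.25 (loose), ends at 1.35 (hard stop). The clamp bites from about 0.75 and is tight from 1.0 on. Takes 0.2 N m to turn, up to 0.4 when it bites; it stays where it is left.
- knob_grip (a point): Middle of the T-knob's black bar, on the upright axis of the knob, 44 mm above the board's top. The bar is 52 mm long, 14 mm wide and 24 mm high (12 mm above and below this point); this frame's x runs along the bar and turns with it.
- packer0: Plywood packer (one of three alike), 60 mm long (its x), 10 mm thick (its y), 40 mm high (its z), standing on its long edge on the table. Origin at the centre of its underside. 30 g. One or two packers with the wedge fill the gap; the rest stay unused. They stick out above the violin and the fence, so they can be held by their two ends.
- packer1: Plywood packer (one of three alike), 60 mm long (its x), 10 mm thick (its y), 40 mm high (its z), standing on its long edge on the table. Origin at the centre of its underside. 30 g. One or two packers with the wedge fill the gap; the rest stay unused. They stick out above the violin and the fence, so they can be held by their two ends.
- packer2: Plywood packer (one of three alike), 60 mm long (its x), 10 mm thick (its y), 40 mm high (its z), standing on its long edge on the table. Origin at the centre of its underside. 30 g. One or two packers with the wedge fill the gap; the rest stay unused. They stick out above the violin and the fence, so they can be held by their two ends.
- wedge: Wooden wedge, 180 mm long, 70 g. Its butt, to hold it by, is a block 40 (x) x 27 (y) x 40 mm high; origin at the centre of the butt's underside. A taper 20 mm high runs 140 mm to the toe (6 mm thick) at x = +160 mm. Its +y side, straight at y = +13.5 mm, goes against the packers; its -y side tapers 15 in 100 like the fence. Slides in at 3 to 7 N, tight at 10 to 20 N.
- glue: Glue bottle, white, 56 mm across, 150 mm high, to the left of the board. Origin at the centre of its underside. Not needed.
- tape: Roll of tape, cardboard brown, 90 mm across, 24 mm high, lying flat to the left of the board. Not needed.
- caddy: Blue plastic caddy with pencils and scissors, 120 x 180 x 70 mm, to the left of the board. Not needed.
Not all that is in view belongs to the job. Several things have the shape of the wedge; the one meant has the colours described above.

How it is judged (in metres and radians):
On the way, in this order (a step that is already met when the one before it is completed fails the run):
1. the fence is locked: its knob turned clockwise to tight, the seam still open (value of joint knob above 1 rad), for 0.2 s.
2. the seam is shut at both ends (y of each of seam_near, seam_far in the frame of pinned_half above -0.0415 m), for 0.2 s.
At the end, for the whole second after the job is handed in: Knob past 1.0 rad, fence within 8 mm of its end; seam within 1.5 mm at both ends, halves pressed together by over 2 N; wedge on the board (7 mm), over 2 N on the fence, a packer over 1 N on the loose half; wedge held by the fingers (over 2 N); robot off the halves; all at rest (all of step 2 and value of joint knob above 1 rad and y of fence_tip in the frame of jig above -0.058 m and contact force between loose_half and pinned_half above 2 N and contact force between wedge and fence above 2 N and contact force between any of packer0, packer1, packer2 and loose_half above 1 N and contact force between the fingers and wedge above 2 N and z of wedge in the frame of jig below 0.025 m and contact force between each of the arm, the fingers and loose_half below 0.5 N and contact force between each of the arm, the fingers and pinned_half below 0.5 N and linear speed of each of loose_half, wedge below 0.01 m/s); the arm keeps its last pose, push and grip.
It fails at once if the glue is disturbed (moved more than 30 mm) (distance of glue from where it was at the start of the episode above 0.03 m).
It fails at once if the tape is disturbed (moved more than 30 mm) (distance of tape from where it was at the start of the episode above 0.03 m).
It fails at once if the caddy is disturbed (moved more than 30 mm) (distance of caddy from where it was at the start of the episode above 0.03 m).
It fails at once if the wedge is forced: the halves pressed together with more than 45 N (contact force between loose_half and pinned_half above 45 N).
It also fails if it takes over 72 s, if anything falls off the work surface, if the arm or the gripper's body presses on something with over 40 N, if the wrist force passes 120 N, or if a joint passes its speed limit or range.

## Working session

There is one attempt and no reset: what is moved stays moved. The work goes in short steps, Python scripts to look and compute and a tool call to move; the robot and the scene stay as the last step left them, time stands still between calls to the robot, and variables do not carry over. Pictures are saved under pics/ and viewed, at most 10 in all, crops included, and the job is handed in when it is done.

Besides the shell and the picture viewer there is one more tool, called as name(argument=value, ...) on one line, values as JSON. arm_command: Moves the arm, as the interface text tells. Its arguments: {"type":"object","properties":{"series":{"type":"array"},"hand":{"type":"number"},"grip_force":{"type":"number"}},"required":["series"]}

```bash
ls; mkdir -p pics; cat > h.py <<'E'
from workcell import bot
import numpy as np, cv2
from scipy.spatial.transform import Rotation as R
def state():
    o=bot.get_obs(); return o
def cam(name):
    o=bot.get_obs(); c=bot.camera(name)
    if 'T_tool_cam' in c:
        T=np.eye(4); T[:3,:3]=R.from_euler('xyz',o['tcp_rot'],degrees=True).as_matrix(); T[:3,3]=o['ee_pos']
        T=T@np.array(c['T_tool_cam'])
        c['P'],c['Rm']=T[:3,3],T[:3,:3]
    else:
        c['P']=np.array(c['xyz']); q=np.array(c['orientation'])
        c['Rm']=q if q.shape==(3,3) else (R.from_quat(q) if q.size==4 else R.from_euler('xyz',q,degrees=True)).as_matrix()
    c['K']=np.array(c['camera_matrix']); return c
def ray(c,px):
    d=np.linalg.inv(c['K'])@np.array([px[0],px[1],1.]); return c['Rm']@np.array([d[0],-d[1],-d[2]])
def at(c,px,z):
    r=ray(c,px); return c['P']+r*(z-c['P'][2])/r[2]
def proj(c,p):
    v=c['Rm'].T@(np.array(p)-c['P']); u=c['K']@np.array([v[0],-v[1],-v[2]]); return u[:2]/u[2]
E
python3 - <<'E'
from h import *
o=state(); print(o)
for n in ['scene','top']:
    c=cam(n); cv2.imwrite(f'pics/{n}0.png',c['color']); print(n,{k:v for k,v in c.items() if k not in('color',)})
    for t in ['jig','pinned_half','loose_half','fence_tip','fence','knob_grip','seam_near','seam_far','packer0','wedge','glue','tape','caddy']:
        print(t,[(np.round(m['location'],1).tolist(),round(m['confidence'],2)) for m in bot.mark_of(n,t)[:5]])
E
```

```text
pics
{'time': 0.0, 'q': array([-7.60895422e+01,  5.01085139e+00,  1.00351944e+01,  9.50991436e+01,
       -4.13557847e-04,  9.00004945e+01]), 'qd': array([-0.04700721, -0.03606955,  0.03664266,  0.05535195,  0.04853986,
        0.0697338 ]), 'joint_efforts': array([ 8.30710778e-04, -5.20391464e+01,  4.64801073e+01,  1.63178961e-02,
       -1.18132832e-05,  2.79661538e-05]), 'ee_pos': array([ 0.13216747, -0.53365483,  0.23059208]), 'tcp_rot': array([-1.79925199e+02,  4.14203049e-04,  1.39099639e+01]), 'wrist_force': array([-0.17752969, -0.22030424, -0.23313802]), 'torque': array([ 0.05017879, -0.04029062, -0.04538302]), 'grasp_force': 0.0, 'opening': 0.08531142482005606}
scene {'camera_matrix': array([[543.27352904,   0.        , 281.96011189],
       [  0.        , 543.27352904, 213.28643613],
       [  0.        ,   0.        ,   1.        ]]), 'xyz': array([ 1.0384078 , -0.87641321,  1.40413115]), 'orientation': array([34.6083618 , -0.26293112, 31.25527606]), 'P': array([ 1.0384078 , -0.87641321,  1.40413115]), 'Rm': array([[ 0.85485509, -0.42927104,  0.29146036],
       [ 0.518846
[... 1512 characters left out ...]
],
       [  0.        , 440.90615401, 214.30238456],
       [  0.        ,   0.        ,   1.        ]])}
jig [([207.9, 206.1], 0.84)]
pinned_half [([183.8, 200.0], 0.66)]
loose_half [([209.9, 201.8], 0.93)]
fence_tip [([221.5, 169.0], 0.96), ([240.4, 187.8], 0.4)]
fence [([227.8, 200.0], 0.93)]
knob_grip [([239.6, 191.2], 0.47), ([324.6, 251.1], 0.24)]
seam_near [([198.6, 240.5], 0.56)]
seam_far [([197.3, 165.5], 0.55)]
packer0 [([313.2, 194.1], 0.61), ([325.3, 217.0], 0.43), ([324.3, 250.1], 0.42)]
wedge [([378.7, 299.6], 0.96), ([457.2, 279.7], 0.81), ([372.4, 224.6], 0.63), ([314.9, 131.5], 0.58)]
glue [([131.8, 274.5], 0.57)]
tape [([121.9, 189.1], 0.89)]
caddy [([101.0, 236.0], 0.64)]
```

```bash
python3 - <<'E'
import cv2
a=cv2.imread('pics/top0.png')[110:330,80:480]
cv2.imwrite('pics/top0x.png',cv2.resize(a,None,fx=2,fy=2,interpolation=cv2.INTER_CUBIC))
a=cv2.imread('pics/scene0.png')[90:370,60:420]
cv2.imwrite('pics/scene0x.png',cv2.resize(a,None,fx=2.1,fy=2.1,interpolation=cv2.INTER_CUBIC))
E
```

```text
(no output)
```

View pics/top0x.png

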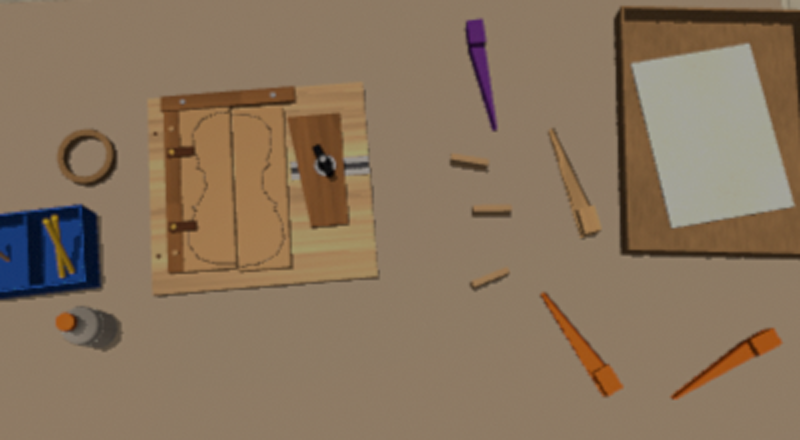

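View pics/scene0x.png

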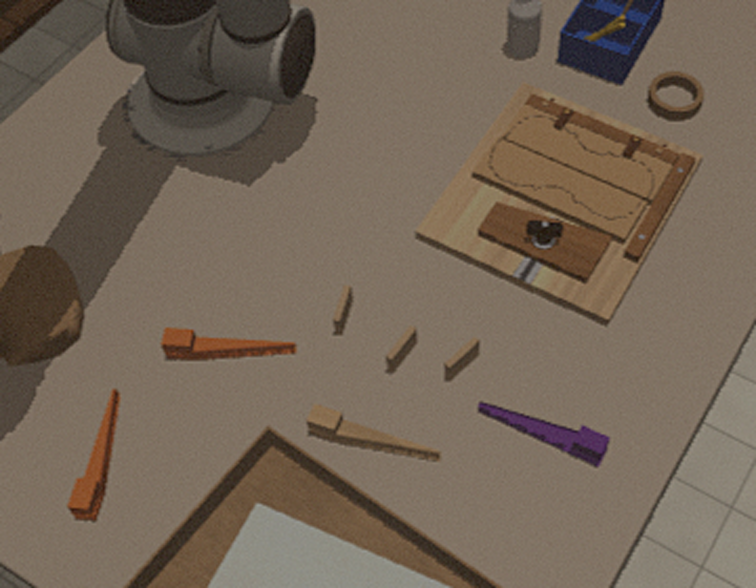

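The wood-coloured wedge (top ≈ (372,210); crop (575,185)) fits "wooden wedge". The two orange ones (top (378,300) and (457,280)) and the purple one (top (315,131)) are look-alikes. Packers are at top (314,190), (325,215) and (325,249). I'll confirm the wedge in a crop from the wrist camera. First I'll work out rough positions.

```bash
python3 - <<'E'
from h import *
zs={'jig':0,'pinned_half':.018,'loose_half':.018,'fence_tip':.034,'fence':.018,'knob_grip':.062,'seam_near':.033,'seam_far':.033,'packer0':0,'wedge':0}
for n in ['scene','top']:
    c=cam(n)
    for t,z in zs.items():
        print(n,t,[(np.round(at(c,m['location'],z)[:2],3).tolist(),round(m['confidence'],2)) for m in bot.mark_of(n,t)[:5]])
c=cam('wrist'); print(np.array(c['T_tool_cam']).round(3),c['K'])
E
```

```text
scene jig [([0.609, 0.128], 0.77), ([0.466, 0.199], 0.71)]
scene pinned_half [([0.594, 0.218], 0.79)]
scene loose_half []
scene fence_tip [([0.721, 0.092], 0.73)]
scene fence [([0.604, 0.082], 0.86)]
scene knob_grip [([0.645, 0.015], 0.45)]
scene seam_near [([0.478, 0.159], 0.89)]
scene seam_far [([0.732, 0.178], 0.92), ([0.615, 0.075], 0.36)]
scene packer0 [([0.628, -0.207], 0.74), ([0.554, -0.232], 0.62), ([0.438, -0.222], 0.5)]
scene wedge [([0.524, -0.376], 0.86), ([0.281, -0.391], 0.77), ([0.846, -0.226], 0.67), ([0.339, -0.626], 0.56)]
top jig [([0.591, 0.132], 0.78), ([0.392, 0.383], 0.53)]
top pinned_half [([0.61, 0.21], 0.89), ([0.643, 0.03], 0.62)]
top loose_half [([0.616, 0.134], 0.75)]
top fence_tip [([0.706, 0.088], 0.77)]
top fence [([0.594, 0.07], 0.74)]
top knob_grip [([0.634, 0.039], 0.68), ([0.59, 0.07], 0.38)]
top seam_near [([0.427, -0.223], 0.41)]
top seam_far [([0.715, 0.169], 0.81), ([0.387, 0.37], 0.74)]
top packer0 [([0.442, -0.219], 0.64), ([0.639, -0.213], 0.59), ([0.549, -0.24], 0.57), ([0.605, 0.076], 0.31)]
top wedge [([0.28, -0.383], 0.88), ([0.329, -0.64], 0.73), ([0.84, -0.221], 0.71), ([0.529, -0.388], 0.66)]
[[-0.001  0.951  0.31   0.08 ]
 [ 1.     0.     0.001  0.   ]
 [ 0.001  0.31  -0.951 -0.144]
 [ 0.     0.     0.     1.   ]] [[340.27713194   0.         276.68633185]
 [  0.         340.27713194 210.43086639]
 [  0.           0.           1.        ]]
```

arm_command(series=[[0.045,-0.015,0,0],[0.09,-0.03,0,0],[0.135,-0.045,0,0],[0.18,-0.06,0,0],[0.225,-0.075,0,0]], hand=0.05)

```text
time: 3.05
ee_pos: [0.3339, -0.4057, 0.2315]
tcp_rot: [180.0, -0.0, 13.9]
wrist_force: [0.4, -1.2, 0.4]
opening: 0.0504
grasp_force: 0.0
```

arm_command(series=[[0.045,-0.015,0,0],[0.09,-0.03,0,0],[0.135,-0.045,0,0],[0.18,-0.06,0,0],[0.18,-0.06,0,0]])

```text
time: 3.55
ee_pos: [0.4965, -0.3023, 0.2303]
tcp_rot: [-179.9, -0.0, 14.2]
wrist_force: [-0.6, 0.6, -0.3]
opening: 0.05
grasp_force: 0.0
```

```bash
cat >> h.py <<'E'
def goal(x,y,z,yaw=None):
    "tool-axis shift and turn (rad) from present pose to a world goal"
    o=state(); M=R.from_euler('xyz',o['tcp_rot'],degrees=True).as_matrix()
    d=M.T@(np.array([x,y,z])-o['ee_pos']); t=0
    if yaw is not None: t=-np.radians((yaw-o['tcp_rot'][2]+90)%180-90)
    print('pos',o['ee_pos'].round(4),'rot',o['tcp_rot'].round(2),'t',round(o['time'],2),'q6',o['q'][5].round(1)); print('SHIFT',d.round(4),'TURN',round(t,3))
E
python3 - <<'E'
from h import *
c=cam('wrist'); cv2.imwrite('pics/w1.png',c['color'])
for t,z in [('packer0',0),('wedge',0),('knob_grip',.062)]:
    print(t,[(np.round(m['location']).tolist(),np.round(at(c,m['location'],z)[:2],4).tolist(),round(m['confidence'],2)) for m in bot.mark_of('wrist',t)[:5]])
np.savez('c_w1.npz',P=c['P'],Rm=c['Rm'],K=c['K'])
goal(.6,.1,.28,0)
E
```

```text
packer0 [([227.0, 117.0], [0.5441, -0.2359], 0.65), ([197.0, 203.0], [0.4422, -0.2215], 0.62)]
wedge [([355.0, 165.0], [0.528, -0.3834], 0.97), ([300.0, 347.0], [0.2786, -0.3883], 0.87), ([486.0, 358.0], [0.3229, -0.635], 0.77)]
knob_grip []
pos [ 0.4923 -0.3059  0.2313] rot [1.800e+02 2.000e-02 1.388e+01] t 3.75 q6 134.3
SHIFT [ 0.202  -0.3682 -0.0487] TURN 0.242
```

View pics/w1.png

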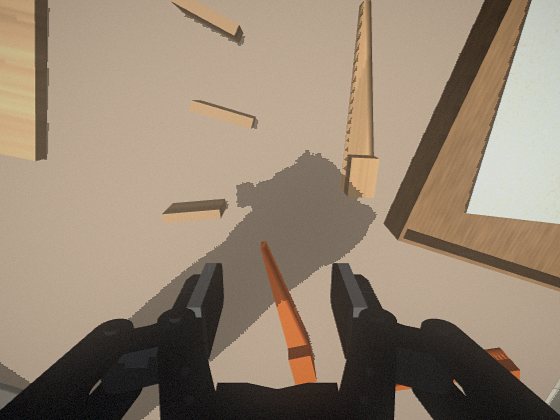

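This view confirms it: the plain wooden wedge has its butt at (362,175), and the packers are at (225,113), (195,208) and (207,20). The one at (290,320) is orange, so it's a decoy. Next I'll look at the jig, rotating the wrist to the side of its range that has room.

arm_command(series=[[0.022,-0.041,-0.005,-0.148],[0.044,-0.082,-0.011,-0.296],[0.067,-0.123,-0.016,-0.444],[0.09,-0.164,-0.022,-0.592],[0.112,-0.205,-0.027,-0.74]])

```text
time: 4.25
ee_pos: [0.5519, -0.0793, 0.2592]
tcp_rot: [179.9, -0.0, 56.5]
wrist_force: [1.2, -0.3, 0.6]
opening: 0.0497
grasp_force: 0.0
```

arm_command(series=[[0.044,-0.015,-0.005,-0.148],[0.088,-0.03,-0.011,-0.296],[0.132,-0.045,-0.016,-0.444],[0.176,-0.06,-0.022,-0.592],[0.176,-0.06,-0.022,-0.74]])

```text
time: 4.75
ee_pos: [0.6006, 0.1033, 0.2804]
tcp_rot: [180.0, -0.1, 99.2]
wrist_force: [0.7, -1.0, -0.3]
opening: 0.05
grasp_force: 0.0
```

arm_command(series=[[0,0,0,-0.148],[0,0,0,-0.296],[0,0,0,-0.444],[0,0,0,-0.592],[0,0,0,-0.74]])

```text
time: 5.25
ee_pos: [0.5999, 0.0983, 0.2807]
tcp_rot: [180.0, 0.0, 141.3]
wrist_force: [0.9, 0.2, -0.5]
opening: 0.0499
grasp_force: 0.0
```

arm_command(series=[[0,0,0,-0.148],[0,0,0,-0.296],[0,0,0,-0.444],[0,0,0,-0.592],[0,0,0,-0.68]])

```text
time: 5.75
ee_pos: [0.5999, 0.0983, 0.2808]
tcp_rot: [-180.0, 0.0, -179.7]
wrist_force: [1.1, -0.2, -0.1]
opening: 0.0501
grasp_force: 0.0
```

```bash
python3 - <<'E'
from h import *
goal(.637,.03,.12,-156)
c=cam('wrist'); cv2.imwrite('pics/w2.png',c['color']); np.savez('c_w2.npz',P=c['P'],Rm=c['Rm'],K=c['K'])
for t,z in [('knob_grip',.062),('fence_tip',.034),('seam_near',.033),('seam_far',.033),('loose_half',.018),('pinned_half',.018),('jig',0)]:
    print(t,[(np.round(m['location']).tolist(),np.round(at(c,m['location'],z)[:2],4).tolist(),round(m['confidence'],2)) for m in bot.mark_of('wrist',t)[:3]])
E
```

```text
pos [0.5999 0.0983 0.2808] rot [-1.8000e+02  3.0000e-02 -1.7974e+02] t 5.75 q6 9.1
SHIFT [-0.0367 -0.0685  0.1608] TURN -0.414
knob_grip [([213.0, 203.0], [0.6302, 0.0274], 0.66)]
fence_tip [([265.0, 258.0], [0.7121, 0.0842], 0.7)]
seam_near [([339.0, 58.0], [0.4793, 0.1638], 0.95), ([38.0, 188.0], [0.621, -0.1837], 0.3)]
seam_far [([331.0, 265.0], [0.7213, 0.1689], 0.81)]
loose_half [([300.0, 168.0], [0.5995, 0.1273], 0.56)]
pinned_half [([368.0, 172.0], [0.6038, 0.2087], 0.9)]
jig []
```

View pics/w2.png

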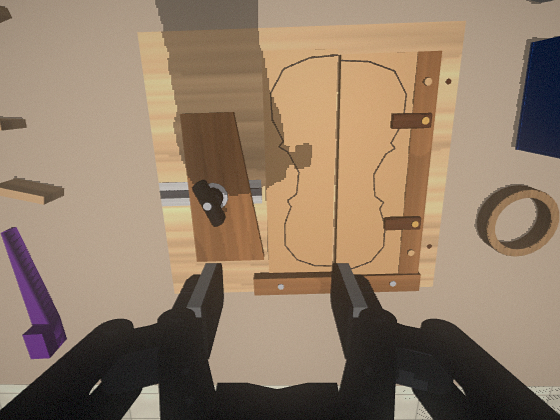

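The view is clear: knob bar from (195,183) to (222,222), fence inner edge (235,113)–(264,259), seam near column 338. Next is one enlarged crop to measure the gap and the bar.

```bash
python3 - <<'E'
import cv2
a=cv2.imread('pics/w2.png')[95:285,180:350]
b=cv2.convertScaleAbs(a,alpha=1.3,beta=10)
cv2.imwrite('pics/w2x.png',cv2.resize(b,None,fx=3,fy=3,interpolation=cv2.INTER_CUBIC))
E
```

```text
(no output)
```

View pics/w2x.png

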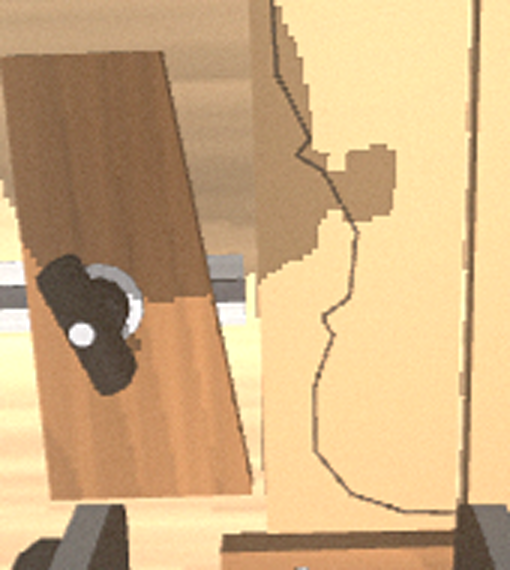

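```bash
python3 - <<'E'
from h import *
d=np.load('c_w2.npz'); c={k:d[k] for k in d}
f=lambda u,v,z: at(c,(180+u/3,95+v/3),z)[:2]
ln=lambda a,b: np.degrees(np.arctan2(*(b-a)[::-1]))
F0,F1=f(163,52,.034),f(251,492,.034); O0,O1=f(250,0,.033),f(267,530,.033)
S0,S1=f(470,0,.033),f(459,500,.033); P0,P1=f(479,0,.033),f(469,500,.033)
print('fence',F0,F1,ln(F0,F1)-8.53,np.linalg.norm(F1-F0)); print('outer',O0,O1,ln(O0,O1)); print('seamL',S0,S1,ln(S0,S1)); print('seamP',P0,P1,ln(P0,P1))
J=[at(c,p,.018)[:2] for p in [(139,33),(464,21),(435,287)]]; print('jig near edge',ln(J[0],J[1])-90,np.linalg.norm(J[1]-J[0]),J)
for name,(A,B) in dict(outer=(O0,O1),seamL=(S0,S1),seamP=(P0,P1)).items():
    u=(B-A)/np.linalg.norm(B-A); n=np.array([-u[1],u[0]]); print(name,'perp from fence tip',-n@(F1-A))
B0,B1=f(65,262,.074),f(115,388,.074); print('bar',B0,B1,(B0+B1)/2,np.linalg.norm(B1-B0),ln(f(40,275,.074),f(100,392,.074)),ln(f(80,258,.074),f(135,370,.074)),ln(B0,B1))
m=(B0+B1)/2; goal(m[0],m[1],.13,-180+ln(B0,B1))
E
```

```text
fence [0.53461838 0.05161275] [0.71303682 0.08249304] 1.2893572328861378 0.1810710647789522
outer [0.51638669 0.08370875] [0.73148376 0.08916273] 1.4524734672895394
seamL [0.51609105 0.16358164] [0.71698457 0.17067447] 2.022066031261922
seamP [0.51607895 0.16684971] [0.71697054 0.17491812] 2.299933811663381
jig near edge 2.112315752671506 0.3470557174005306 [array([ 0.45372126, -0.04969506]), array([0.4409293 , 0.29712483]), array([0.76209414, 0.31397733])]
outer perp from fence tip 0.006199951535189411
seamL perp from fence tip 0.08798721878792329
seamP perp from fence tip 0.0921927560073227
bar [0.60428349 0.01943267] [0.65146624 0.03466059] [0.62787486 0.02704663] 0.04957924947324594 23.100927713096986 22.789440657739817 17.88714316748914
pos [0.6    0.0999 0.2803] rot [180.     0.   179.97] t 6.15 q6 9.5
SHIFT [-0.0279 -0.0728  0.1503] TURN -0.313
```

G is about 10–12 mm, so one packer is enough and the toe should end near jig x ≈ +70. Now the knob.

arm_command(series=[[-0.01,-0.024,0.03,-0.13],[-0.02,-0.048,0.06,-0.26],[-0.029,-0.073,0.1,-0.384],[-0.029,-0.073,0.14,-0.384],[-0.029,-0.073,0.17,-0.384]])

```text
time: 6.65
ee_pos: [0.6284, 0.0262, 0.1074]
tcp_rot: [180.0, -0.1, -158.0]
wrist_force: [0.8, -0.4, 0.2]
opening: 0.0496
grasp_force: 0.0
```

```bash
python3 - <<'E'
from h import *
goal(.629,.027,.045,-158)
c=cam('wrist'); cv2.imwrite('pics/w3.png',c['color'])
for m in bot.mark_of('wrist','knob_grip')[:2]: print(m,at(c,m['location'],.062))
print(proj(c,(.629,.027,.074)))
E
```

```text
pos [0.6284 0.0262 0.1074] rot [ 1.7996e+02 -1.2000e-01 -1.5804e+02] t 6.65 q6 -19.6
SHIFT [-0.001   0.0004  0.0624] TURN -0.001
{'location': [270.7, 240.8], 'confidence': 0.91} [0.63126921 0.0234524  0.062     ]
[277.66319501 247.85099881]
```

View pics/w3.png

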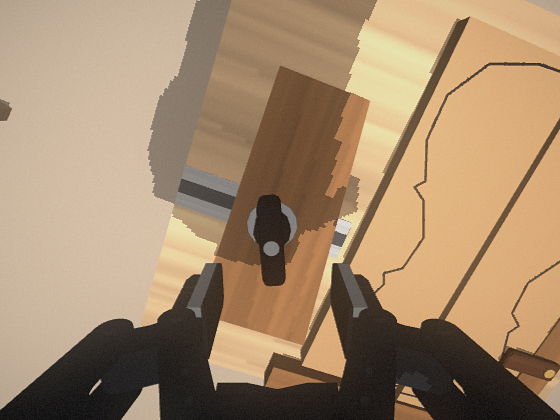

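arm_command(series=[[-0.001,-0.0035,0.015,-0.06],[-0.001,-0.0035,0.03,-0.06],[-0.001,-0.0035,0.045,-0.06],[-0.001,-0.0035,0.062,-0.06],[-0.001,-0.0035,0.062,-0.06]])

```text
time: 7.25
ee_pos: [0.6301, 0.0245, 0.046]
tcp_rot: [179.9, -0.2, -154.6]
wrist_force: [-0.1, -1.1, 0.1]
opening: 0.0503
grasp_force: 0.0
```

arm_command(series=[[0,0,0,0],[0,0,0,0],[0,0,0,0],[0,0,0,0],[0,0,0,0]], hand=0.005, grip_force=40)

```text
time: 7.75
ee_pos: [0.6322, 0.0243, 0.0508]
tcp_rot: [-179.9, 0.2, -154.5]
wrist_force: [-2.6, -0.3, 7.5]
opening: 0.0128
grasp_force: 57.5
```

arm_command(series=[[0,0,0,0.05],[0,0,0,0.15],[0,0,0,0.25],[0,0,0,0.35],[0,0,0,0.45]])

```text
time: 8.25
ee_pos: [0.6324, 0.0235, 0.0507]
tcp_rot: [-179.9, 0.2, 179.5]
wrist_force: [-0.8, -5.6, 6.6]
opening: 0.0135
grasp_force: 57.3
```

arm_command(series=[[0,0,0,0.1],[0,0,0,0.2],[0,0,0,0.3],[0,0,0,0.4],[0,0,0,0.5]])

```text
time: 8.75
ee_pos: [0.6322, 0.0223, 0.0506]
tcp_rot: [-179.9, 0.2, 150.8]
wrist_force: [-3.2, -10.9, 7.3]
opening: 0.0135
grasp_force: 57.4
```

```bash
python3 -c "
from h import *
o=state();print({k:np.round(o[k],3) for k in ['ee_pos','tcp_rot','wrist_force','torque','opening','grasp_force']})"
```

```text
{'ee_pos': array([0.632, 0.022, 0.051]), 'tcp_rot': array([-179.887,    0.246,  150.758]), 'wrist_force': array([ -3.229, -10.903,   7.302]), 'torque': array([-2.287,  0.626,  0.347]), 'opening': np.float64(0.013), 'grasp_force': np.float64(57.361)}
```

arm_command(series=[[0,0,0,0.06],[0,0,0,0.12],[0,0,0,0.18],[0,0,0,0.22],[0,0,0,0.22]])

```text
time: 9.25
ee_pos: [0.6319, 0.022, 0.0506]
tcp_rot: [-179.9, 0.3, 138.4]
wrist_force: [-3.6, -13.6, 8.9]
opening: 0.0131
grasp_force: 64.9
```

arm_command(series=[[0,0,0,0],[0,0,0,0],[0,0,0,0],[0,0,0,0],[0,0,-0.001,0]], hand=0.05)

```text
time: 9.75
ee_pos: [0.6312, 0.0245, 0.0491]
tcp_rot: [-180.0, -0.0, 138.5]
wrist_force: [-0.6, 0.0, -0.9]
opening: 0.0498
grasp_force: 0.0
```

arm_command(series=[[0,0,-0.04,0],[0,0,-0.08,0],[0,0,-0.12,0],[0,0,-0.16,0],[0,0,-0.2,0]])

```text
time: 10.25
ee_pos: [0.6311, 0.0245, 0.2511]
tcp_rot: [180.0, 0.0, 138.5]
wrist_force: [0.7, -0.3, -0.0]
opening: 0.0495
grasp_force: 0.0
```

```bash
python3 - <<'E'
from h import *
c=cam('wrist'); cv2.imwrite('pics/w4.png',c['color']); np.savez('c_w4.npz',P=c['P'],Rm=c['Rm'],K=c['K'])
for t,z in [('knob_grip',.062),('fence_tip',.034),('seam_near',.033),('seam_far',.033)]:
    print(t,[(np.round(m['location']).tolist(),np.round(at(c,m['location'],z)[:2],4).tolist(),round(m['confidence'],2)) for m in bot.mark_of('wrist',t)[:3]])
d=np.load('c_w1.npz'); w={k:d[k] for k in d}
# packer top edges in w1 (z .04) read from the picture
for a,b in [((190,102),(253,124)),((167,213),(226,202)),((174,3),(240,36))]:
    A,B=at(w,a,.04)[:2],at(w,b,.04)[:2]; print(A,B,(A+B)/2,np.linalg.norm(B-A),np.degrees(np.arctan2(*(B-A)[::-1])))
goal(.545,-.236,.2,90)
E
```

```text
knob_grip [([275.0, 185.0], [0.6316, 0.0221], 0.63)]
fence_tip [([366.0, 195.0], [0.7118, 0.085], 0.96)]
seam_near []
seam_far [([434.0, 149.0], [0.719, 0.1687], 0.63)]
[ 0.55203819 -0.2042697 ] [ 0.54696181 -0.26588293] [ 0.5495     -0.23507632] 0.061821998257867876 -94.71002235704339
[ 0.43792935 -0.19954334] [ 0.46455229 -0.25640894] [ 0.45124082 -0.22797614] 0.06278914976423142 -64.91227104410765
[ 0.6290261  -0.17726462] [ 0.61785751 -0.23783716] [ 0.62344181 -0.20755089] 0.061593592576382895 -100.44707028368707
pos [0.6314 0.0245 0.2487] rot [-1.7998e+02 -2.0000e-02  1.3848e+02] t 10.5 q6 43.7
SHIFT [-0.108  -0.2522  0.0487] TURN 0.846
```

View pics/w4.png

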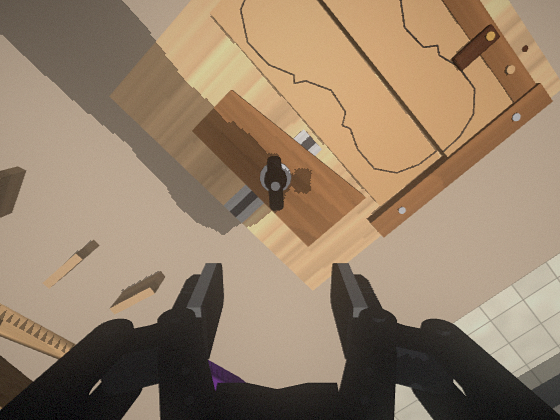

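arm_command(series=[[-0.018,-0.042,0,-0.1],[-0.036,-0.084,0.0,-0.2],[-0.054,-0.126,0.01,-0.3],[-0.072,-0.167,0.02,-0.4],[-0.091,-0.209,0.03,-0.5]], hand=0.085)

```text
time: 11.0
ee_pos: [0.5595, -0.1937, 0.2171]
tcp_rot: [180.0, -0.1, 167.4]
wrist_force: [1.3, -1.0, -0.5]
opening: 0.0849
grasp_force: 0.0
```

```bash
python3 - <<'E'
from h import *
c=cam('wrist'); cv2.imwrite('pics/w5.png',c['color']); np.savez('c_w5.npz',P=c['P'],Rm=c['Rm'],K=c['K'])
for t,z in [('packer0',0)]:
    print(t,[(np.round(m['location']).tolist(),np.round(at(c,m['location'],z)[:2],4).tolist(),round(m['confidence'],2)) for m in bot.mark_of('wrist',t)[:4]])
    print(t,[(np.round(m['location']).tolist(),np.round(at(c,m['location'],.02)[:2],4).tolist(),round(m['confidence'],2)) for m in bot.find_in('wrist',t)[:4]])
goal(.547,-.2355,.13,175.3)
E
```

```text
packer0 [([238.0, 177.0], [0.5499, -0.2338], 0.92), ([276.0, 238.0], [0.6289, -0.2096], 0.7), ([218.0, 68.0], [0.4402, -0.2258], 0.63)]
packer0 [([278.0, 247.0], [0.6318, -0.2084], 0.78), ([236.0, 185.0], [0.554, -0.235], 0.56), ([559.0, 140.0], [0.5797, 0.0879], 0.22)]
pos [ 0.5591 -0.1945  0.2168] rot [179.98  -0.23 166.91] t 11.15 q6 -6.1
SHIFT [ 0.0022 -0.0428  0.0868] TURN -0.146
```

View pics/w5.png

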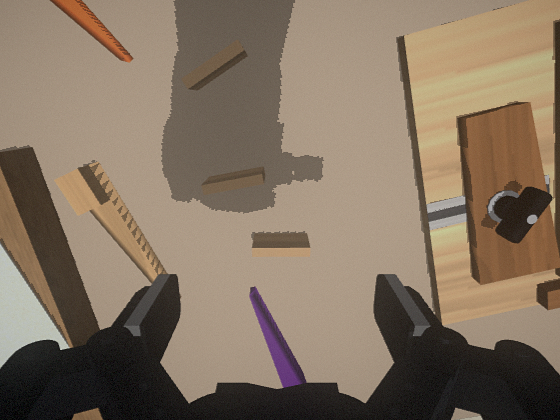

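arm_command(series=[[0.001,-0.014,0.03,-0.06],[0.001,-0.028,0.06,-0.12],[0.001,-0.0414,0.09,-0.167],[0.001,-0.0414,0.125,-0.167],[0.001,-0.0414,0.15,-0.167]])

```text
time: 11.65
ee_pos: [0.5498, -0.2312, 0.0659]
tcp_rot: [179.9, -0.2, 176.7]
wrist_force: [-0.5, -0.4, -0.3]
opening: 0.0851
grasp_force: 0.0
```

```bash
python3 - <<'E'
from h import *
c=cam('wrist'); cv2.imwrite('pics/w6.png',c['color'])
print([(m['location'],np.round(at(c,m['location'],0)[:2],4),round(m['confidence'],2)) for m in bot.mark_of('wrist','packer0')[:3]])
goal(.5485,-.2345,.015,176.5)
E
```

```text
[([271.9, 227.2], array([ 0.5502, -0.2342]), 0.89), ([275.6, 45.2], array([ 0.4418, -0.2252]), 0.79), ([318.0, 328.3], array([ 0.6309, -0.2056]), 0.7)]
pos [ 0.5486 -0.2305  0.0645] rot [179.84  -0.41 176.7 ] t 11.75 q6 -19.5
SHIFT [-0.0005 -0.0042  0.0495] TURN 0.003
```

arm_command(series=[[-0.001,-0.004,0.015,0],[-0.001,-0.004,0.03,0],[-0.001,-0.004,0.045,0],[-0.001,-0.004,0.05,0],[-0.001,-0.004,0.05,0]])

```text
time: 12.25
ee_pos: [0.551, -0.2364, 0.0183]
tcp_rot: [180.0, -0.1, 176.7]
wrist_force: [0.3, 1.1, -0.2]
opening: 0.0849
grasp_force: 0.0
```

arm_command(series=[[0,0,0,0],[0,0,0,0],[0,0,0,0],[0,0,0,0],[0,0,0,0]], hand=0.045, grip_force=30)

```text
time: 12.75
ee_pos: [0.5521, -0.2369, 0.0204]
tcp_rot: [-180.0, 0.1, 176.7]
wrist_force: [0.1, -0.8, 7.2]
opening: 0.0588
grasp_force: 32.8
```

arm_command(series=[[0,0,-0.03,0],[0,0,-0.06,0],[0,0,-0.09,0],[0,0,-0.11,0],[0,0,-0.11,0]])

```text
time: 13.25
ee_pos: [0.5527, -0.2372, 0.1326]
tcp_rot: [-179.9, 0.3, 176.7]
wrist_force: [0.3, -0.4, -0.0]
opening: 0.0592
grasp_force: 32.7
```

```bash
python3 - <<'E'
from h import *
c=cam('wrist'); cv2.imwrite('pics/w7.png',c['color']); np.savez('c_w7.npz',P=c['P'],Rm=c['Rm'],K=c['K'],e=state()['ee_pos'])
print([(m['location'],np.round(at(c,m['location'],.15-.015)[:2],4),round(m['confidence'],2)) for m in bot.find_in('wrist','packer0')[:3]])
goal(.60,.078,.13,92)
a=c['color'][150:330,140:420]; cv2.imwrite('pics/w7x.png',cv2.resize(a,None,fx=2.8,fy=2.8,interpolation=cv2.INTER_CUBIC))
E
```

```text
[([287.7, 45.9], array([ 0.4548, -0.2273]), 0.84), ([278.7, 273.7], array([ 0.5505, -0.2361]), 0.65), ([325.8, 306.4], array([ 0.5694, -0.2145]), 0.5)]
pos [ 0.5515 -0.2367  0.1289] rot [-180.     -0.    176.69] t 13.35 q6 -19.9
SHIFT [-0.0303  0.3169 -0.0012] TURN 1.478
```

View pics/w7x.png

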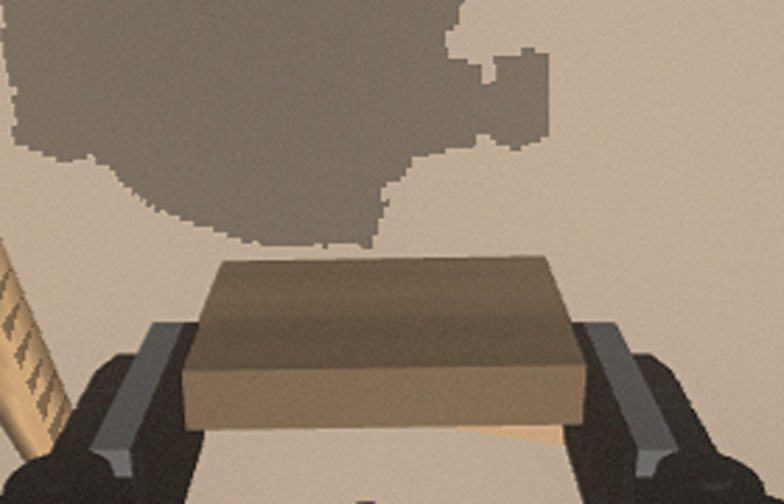

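```bash
python3 - <<'E'
from h import *
d=np.load('c_w7.npz'); c={k:d[k] for k in d}
M=R.from_euler('xyz',[180,0,176.69],degrees=True).as_matrix()
for z in (.1485,.152):
    for u,v in [(384,367),(384,428),(185,367),(583,367)]:
        print(z,(M.T@(at(c,(140+u/2.8,150+v/2.8),z)-d['e'])).round(4))
E
```

```text
0.1485 [ 0.0056  0.     -0.0181]
0.1485 [-0.0051  0.     -0.0181]
0.1485 [ 0.0056 -0.0301 -0.0181]
0.1485 [ 0.0056  0.0301 -0.0181]
0.152 [ 0.0076  0.     -0.0216]
0.152 [-0.0028  0.     -0.0216]
0.152 [ 0.0076 -0.0292 -0.0216]
0.152 [ 0.0076  0.0293 -0.0216]
```

arm_command(series=[[-0.003,0.034,0,0.148],[-0.006,0.068,0,0.296],[-0.009,0.102,0,0.444],[-0.012,0.136,0,0.592],[-0.016,0.17,0,0.74]])

```text
time: 13.85
ee_pos: [0.5765, -0.0665, 0.1273]
tcp_rot: [-179.9, -0.1, 133.9]
wrist_force: [0.2, -0.6, -0.4]
opening: 0.059
grasp_force: 32.7
```

arm_command(series=[[0.022,0.029,0,0.148],[0.044,0.058,0,0.296],[0.066,0.088,0,0.444],[0.088,0.117,0,0.592],[0.088,0.117,0,0.738]])

```text
time: 14.35
ee_pos: [0.599, 0.0806, 0.1269]
tcp_rot: [-179.8, -0.0, 91.9]
wrist_force: [-1.1, -0.5, -1.1]
opening: 0.0594
grasp_force: 32.7
```

```bash
python3 - <<'E'
from h import *
goal(.600,.077,.06,91.8)
c=cam('wrist'); cv2.imwrite('pics/w8.png',c['color'])
for t in ['seam_near','seam_far','fence_tip']:
    print(t,[(np.round(at(c,m['location'],.034)[:2],4),round(m['confidence'],2)) for m in bot.mark_of('wrist',t)[:2]])
c=cam('top'); cv2.imwrite('pics/t8.png',c['color'])
print([(np.round(at(c,m['location'],.034)[:2],4),round(m['confidence'],2)) for t in ['seam_near','seam_far','fence_tip'] for m in bot.mark_of('top',t)[:1]])
E
```

```text
pos [0.599  0.0806 0.1269] rot [-1.7983e+02 -4.0000e-02  9.1880e+01] t 14.35 q6 95.8
SHIFT [-0.0037  0.0011  0.0669] TURN 0.001
seam_near [(array([0.4781, 0.1616]), 0.91), (array([0.6017, 0.0481]), 0.28)]
seam_far [(array([0.7187, 0.1694]), 0.94)]
fence_tip [(array([0.7138, 0.0826]), 0.83)]
[(array([0.7083, 0.08  ]), 0.85)]
```

arm_command(series=[[-0.0037,0.001,0.02,0],[-0.0037,0.001,0.04,0],[-0.0037,0.001,0.058,0],[-0.0037,0.001,0.068,0],[-0.0037,0.001,0.074,0]])

```text
time: 15.25
ee_pos: [0.6004, 0.0728, 0.0545]
tcp_rot: [-180.0, 0.0, 92.0]
wrist_force: [-0.1, 0.2, -0.0]
opening: 0.0593
grasp_force: 32.7
```

arm_command(series=[[0,0,0.004,0],[0,0,0.008,0],[0,0,0.012,0],[0,0,0.0135,0],[0,0,0.0135,0]])

```text
time: 15.75
ee_pos: [0.6007, 0.0732, 0.0418]
tcp_rot: [-180.0, 0.0, 92.0]
wrist_force: [-0.4, -0.8, 0.2]
opening: 0.0588
grasp_force: 32.7
```

arm_command(series=[[0,0,0.001,0],[0,0,0.002,0],[0.003,0,0.002,0],[0.006,0,0.002,0],[0.007,0,0.002,0]])

```text
time: 16.25
ee_pos: [0.6003, 0.0801, 0.0398]
tcp_rot: [-180.0, 0.1, 92.0]
wrist_force: [-1.2, -4.4, 1.4]
opening: 0.0588
grasp_force: 32.8
```

arm_command(series=[[0.0005,0,0,0],[0.001,0,0,0],[0.0015,0,0,0],[0.0015,0,0,0],[0.0015,0,0,0]])

```text
time: 16.75
ee_pos: [0.6002, 0.0807, 0.0398]
tcp_rot: [-180.0, 0.1, 92.0]
wrist_force: [-1.3, -6.9, 1.9]
opening: 0.0591
grasp_force: 32.9
```

```bash
python3 - <<'E'
from h import *
c=cam('wrist'); cv2.imwrite('pics/w9.png',c['color'])
goal(.6,.08,.038,91.8); print(state()['wrist_force'])
for t in ['seam_near','seam_far','fence_tip']:
    print(t,[(np.round(at(c,m['location'],.034)[:2],4),round(m['confidence'],2)) for m in bot.mark_of('wrist',t)[:2]])
E
```

```text
pos [0.6002 0.0806 0.0398] rot [-1.7997e+02  1.1000e-01  9.1950e+01] t 16.8 q6 95.8
SHIFT [-0.0006 -0.0002  0.0018] TURN 0.003
[-2.27716944 -7.03657564  1.47442805]
seam_near []
seam_far []
fence_tip [(array([0.7144, 0.0819]), 0.71)]
```

arm_command(series=[[-0.001,0,0,0],[-0.001,0,0,0],[-0.001,0,0,0],[-0.001,0,0,0],[-0.001,0,0,0]])

```text
time: 17.45
ee_pos: [0.6003, 0.0804, 0.0398]
tcp_rot: [-180.0, 0.0, 92.0]
wrist_force: [-1.8, -5.2, 0.9]
opening: 0.0595
grasp_force: 32.8
```

arm_command(series=[[0,0,0,0],[0,0,0,0],[0,0,0,0],[0,0,0,0],[0,0,0,0]], hand=0.08)

```text
time: 17.95
ee_pos: [0.6005, 0.0808, 0.0398]
tcp_rot: [180.0, -0.0, 92.0]
wrist_force: [0.1, 0.2, -0.2]
opening: 0.0801
grasp_force: 0.0
```

arm_command(series=[[0,0,-0.03,0],[0,0,-0.07,0],[0,0,-0.12,0],[0,0,-0.16,0],[0,0,-0.2,0]])

```text
time: 18.45
ee_pos: [0.6003, 0.0807, 0.2419]
tcp_rot: [179.9, -0.0, 92.0]
wrist_force: [0.6, -0.2, -0.2]
opening: 0.0798
grasp_force: 0.0
```

```bash
python3 - <<'E'
from h import *
c=cam('wrist'); cv2.imwrite('pics/w10.png',c['color']); np.savez('c_w10.npz',P=c['P'],Rm=c['Rm'],K=c['K'])
for t in ['seam_near','seam_far','fence_tip']:
    print(t,[(np.round(at(c,m['location'],.034)[:2],4),round(m['confidence'],2)) for m in bot.mark_of('wrist',t)[:2]])
print('packer',[(m['location'],np.round(at(c,m['location'],.018)[:2],4),round(m['confidence'],2)) for m in bot.mark_of('wrist','packer0')[:3]])
c=cam('top')
f=lambda u,v,z: at(c,(80+u/2,110+v/2),z)[:2]
A,B=f(590,222,.04),f(551,130,.02); print('wedge',A,B,np.linalg.norm(B-A),np.degrees(np.arctan2(*(B-A)[::-1])))
goal(.527,-.383,.2,-168)
E
```

```text
seam_near [(array([0.4773, 0.1651]), 0.63)]
seam_far [(array([0.7212, 0.1726]), 0.81)]
fence_tip [(array([0.7141, 0.0865]), 0.8)]
packer [([287.2, 375.5], array([ 0.6244, -0.1928]), 0.73), ([280.6, 173.6], array([0.6051, 0.0834]), 0.72)]
wedge [ 0.51586887 -0.38488273] [ 0.67252054 -0.34084307] 0.16272442125851544 15.702326594926467
pos [0.6002 0.0807 0.2385] rot [-1.799e+02  1.000e-02  9.200e+01] t 18.75 q6 95.6
SHIFT [-0.4608 -0.0893  0.0387] TURN 1.396
```

arm_command(series=[[-0.046,-0.009,0,-0.148],[-0.092,-0.018,0,-0.296],[-0.138,-0.027,0,-0.444],[-0.184,-0.036,0,-0.592],[-0.23,-0.045,0,-0.74]], hand=0.06)

```text
time: 19.25
ee_pos: [0.5631, -0.1488, 0.2381]
tcp_rot: [-179.9, -0.1, 133.1]
wrist_force: [0.9, -0.3, -0.1]
opening: 0.0598
grasp_force: 0.0
```

arm_command(series=[[-0.028,-0.038,0,-0.148],[-0.056,-0.075,0.01,-0.296],[-0.084,-0.113,0.02,-0.444],[-0.113,-0.151,0.03,-0.592],[-0.141,-0.188,0.039,-0.74]])

```text
time: 19.75
ee_pos: [0.5206, -0.3798, 0.1985]
tcp_rot: [179.9, -0.1, 174.8]
wrist_force: [1.6, 1.0, 0.5]
opening: 0.06
grasp_force: 0.0
```

arm_command(series=[[0,0,0,-0.11],[0,0,0,-0.22],[0,0,0,-0.33],[0,0,0,-0.33],[0,0,0,-0.33]])

```text
time: 20.25
ee_pos: [0.5214, -0.3781, 0.1996]
tcp_rot: [179.9, -0.1, -166.9]
wrist_force: [-0.4, 0.0, -0.5]
opening: 0.0595
grasp_force: 0.0
```

```bash
python3 - <<'E'
from h import *
c=cam('wrist'); cv2.imwrite('pics/w11.png',c['color']); np.savez('c_w11.npz',P=c['P'],Rm=c['Rm'],K=c['K'])
L=[(m['location'],np.round(at(c,m['location'],0)[:2],4),round(m['confidence'],2)) for m in bot.mark_of('wrist','wedge')[:3]]; print(L)
print([(m['location'],np.round(at(c,m['location'],0.03)[:2],4),round(m['confidence'],2)) for m in bot.find_in('wrist','wedge')[:3]])
goal(*L[0][1],.022,-164.3)
x,y=map(int,L[0][0]); a=c['color'][max(0,y-110):y+170,max(0,x-140):x+140]; print(max(0,x-140),max(0,y-110)); cv2.imwrite('pics/w11x.png',cv2.resize(a,None,fx=2.1,fy=2.1,interpolation=cv2.INTER_CUBIC))
E
```

```text
[([271.5, 180.3], array([ 0.5225, -0.383 ]), 0.95)]
[([365.8, 36.0], array([ 0.3786, -0.335 ]), 0.79), ([273.5, 217.8], array([ 0.5517, -0.374 ]), 0.67), ([346.3, 367.9], array([ 0.7097, -0.2525]), 0.56)]
pos [ 0.5217 -0.3782  0.2004] rot [ 1.7998e+02 -2.0000e-02 -1.6679e+02] t 20.4 q6 -49.1
SHIFT [ 0.0003 -0.0049  0.1784] TURN -0.043
131 70
```

arm_command(series=[[-0.004,-0.0054,0.03,-0.03],[-0.004,-0.0054,0.06,-0.03],[-0.004,-0.0054,0.09,-0.03],[-0.004,-0.0054,0.12,-0.03],[-0.004,-0.0054,0.135,-0.03]], hand=0.045)

```text
time: 20.9
ee_pos: [0.5259, -0.3819, 0.0628]
tcp_rot: [179.8, -0.1, -165.0]
wrist_force: [-0.5, 0.9, -0.3]
opening: 0.0448
grasp_force: 0.0
```

```bash
python3 - <<'E'
from h import *
c=cam('wrist'); cv2.imwrite('pics/w12.png',c['color'])
L=[(m['location'],np.round(at(c,m['location'],0)[:2],4),round(m['confidence'],2)) for m in bot.mark_of('wrist','wedge')[:3]]; print(L)
goal(.527,-.3825,.022,-165)
E
```

```text
[([274.2, 221.4], array([ 0.5219, -0.3844]), 0.95)]
pos [ 0.5259 -0.3819  0.0635] rot [ 1.7983e+02 -1.4000e-01 -1.6501e+02] t 21.0 q6 -51.0
SHIFT [-0.001  -0.001   0.0415] TURN -0.0
```

View pics/w12.png

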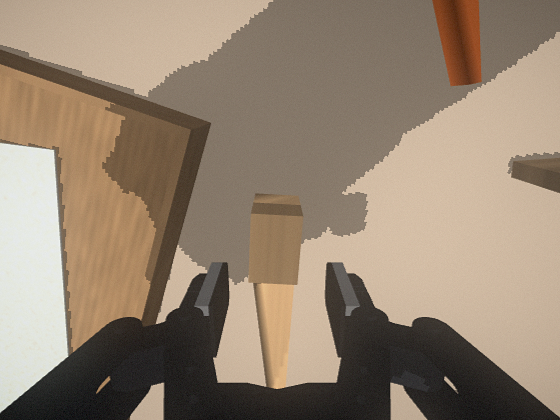

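arm_command(series=[[0,-0.001,0.015,0],[0,-0.001,0.03,0],[0,-0.001,0.041,0],[0,-0.001,0.041,0],[0,-0.001,0.041,0]])

```text
time: 21.5
ee_pos: [0.5271, -0.3837, 0.0247]
tcp_rot: [180.0, -0.0, -165.0]
wrist_force: [0.3, 0.1, -0.4]
opening: 0.0451
grasp_force: 0.0
```

arm_command(series=[[0,0,0,0],[0,0,0,0],[0,0,0,0],[0,0,0,0],[0,0,0,0]], hand=0.01, grip_force=60)

```text
time: 22.0
ee_pos: [0.5276, -0.3841, 0.0258]
tcp_rot: [-179.9, 0.1, -165.0]
wrist_force: [0.5, -0.2, 6.0]
opening: 0.0256
grasp_force: 58.9
```

arm_command(series=[[0,0,-0.03,0],[0,0,-0.06,0],[0,0,-0.09,0],[0,0,-0.12,0],[0,0,-0.12,0]])

```text
time: 22.5
ee_pos: [0.5284, -0.3846, 0.1496]
tcp_rot: [-179.7, 0.2, -165.0]
wrist_force: [-0.1, -0.0, 0.3]
opening: 0.0258
grasp_force: 58.4
```

```bash
python3 - <<'E'
from h import *
goal(.46,.062,.14,-178.1)
c=cam('wrist'); cv2.imwrite('pics/w13.png',c['color'])
e=state(); M=R.from_euler('xyz',e['tcp_rot'],degrees=True).as_matrix()
for m in bot.mark_of('wrist','wedge')[:2]: print(m, (M.T@(at(c,m['location'],e['ee_pos'][2]-.021)-e['ee_pos'])).round(4))
# corners of butt top (tool-frame z -.018) : predicted pixels for butt centre offsets
for dx in (-.02,.02): 
    for dy in (-.0135,.0135): print(dx,dy,proj(c,M@np.array([dx,dy,-.018])+e['ee_pos']).round(0))
E
```

```text
pos [ 0.5284 -0.3846  0.1496] rot [-179.72    0.23 -164.97] t 22.5 q6 -51.1
SHIFT [-0.0497  0.4491  0.0076] TURN 0.229
{'location': [276.3, 243.3], 'confidence': 0.95} [ 0.0057 -0.0008  0.021 ]
-0.02 -0.0135 [248. 331.]
-0.02 0.0135 [308. 331.]
0.02 -0.0135 [245. 250.]
0.02 0.0135 [311. 250.]
```

arm_command(series=[[-0.002,0.045,0,0.02],[-0.004,0.09,0,0.04],[-0.006,0.135,0,0.06],[-0.008,0.18,0,0.08],[-0.009,0.225,0,0.1]])

```text
time: 23.1
ee_pos: [0.4761, -0.1622, 0.1428]
tcp_rot: [179.9, -0.1, -170.8]
wrist_force: [1.2, 0.6, 0.3]
opening: 0.0258
grasp_force: 58.4
```

```bash
python3 -c "
from h import *
goal(.43,.0525,.15,-178.1)"
```

```text
pos [ 0.4761 -0.1622  0.1428] rot [ 1.7992e+02 -1.3000e-01 -1.7077e+02] t 23.1 q6 -28.1
SHIFT [ 0.011   0.2194 -0.0069] TURN 0.128
```

arm_command(series=[[0.002,0.044,0,0.03],[0.004,0.088,0,0.06],[0.007,0.132,0,0.09],[0.009,0.176,0,0.12],[0.011,0.219,0,0.128]])

```text
time: 23.6
ee_pos: [0.4298, 0.0517, 0.1431]
tcp_rot: [-180.0, -0.1, -178.1]
wrist_force: [0.3, 0.4, -0.7]
opening: 0.0254
grasp_force: 58.4
```

arm_command(series=[[0,0,0,0],[0,0,0,0],[0,0,0,0],[0,0,0,0],[0,0,0,0]])

```text
time: 24.1
ee_pos: [0.4314, 0.0493, 0.1445]
tcp_rot: [-180.0, -0.0, -178.1]
wrist_force: [0.4, -0.1, -0.4]
opening: 0.0252
grasp_force: 58.4
```

```bash
python3 - <<'E'
from h import *
goal(.43,.0525,.06,-178.1)
for n in ('top','scene','wrist'):
    c=cam(n); cv2.imwrite(f'pics/{n}14.png',c['color'])
    z=.018 if n!='wrist' else .018
    print(n,'packer',[(np.round(at(c,m['location'],.018)[:2],4).tolist(),round(m['confidence'],2)) for m in bot.mark_of(n,'packer0')[:4]])
    print(n,'tip',[(np.round(at(c,m['location'],.034)[:2],4).tolist(),round(m['confidence'],2)) for m in bot.mark_of(n,'fence_tip')[:2]])
E
```

```text
pos [0.4314 0.0493 0.1445] rot [-1.8000e+02 -3.0000e-02 -1.7814e+02] t 24.1 q6 4.7
SHIFT [0.0013 0.0032 0.0845] TURN -0.001
top packer [([0.6265, -0.2094], 0.49), ([0.4416, -0.228], 0.39), ([0.6475, 0.0302], 0.38), ([0.6114, 0.0678], 0.26)]
top tip [([0.7009, 0.0786], 0.78)]
scene packer [([0.6375, -0.2068], 0.71), ([0.598, 0.0889], 0.63), ([0.4491, -0.2312], 0.52)]
scene tip [([0.7218, 0.0895], 0.55)]
wrist packer [([0.6144, -0.1934], 0.97), ([0.6026, 0.0851], 0.64)]
wrist tip []
```

arm_command(series=[[0.001,0.003,0.02,0],[0.001,0.003,0.04,0],[0.001,0.003,0.06,0],[0.001,0.003,0.08,0],[0.001,0.003,0.088,0]])

```text
time: 25.05
ee_pos: [0.4292, 0.0531, 0.055]
tcp_rot: [-180.0, -0.1, -178.0]
wrist_force: [-0.9, 0.2, -0.3]
opening: 0.0257
grasp_force: 58.5
```

arm_command(series=[[0,0,0.003,0],[0,0,0.006,0],[0,0,0.009,0],[0,0,0.011,0],[0,0,0.011,0]])

```text
time: 25.55
ee_pos: [0.4303, 0.0532, 0.0459]
tcp_rot: [180.0, 0.0, -178.0]
wrist_force: [-0.1, 0.2, -0.4]
opening: 0.0257
grasp_force: 58.5
```

arm_command(series=[[0,0,0.001,0],[-0.004,0,0.0015,0],[-0.01,0.001,0.0015,0],[-0.016,0.002,0.0015,0],[-0.02,0.002,0.0015,0]])

```text
time: 26.05
ee_pos: [0.4509, 0.0561, 0.0443]
tcp_rot: [180.0, 0.0, -178.0]
wrist_force: [-0.1, -0.5, -0.8]
opening: 0.0253
grasp_force: 58.5
```

arm_command(series=[[-0.004,0.0005,0,0],[-0.008,0.001,0,0],[-0.012,0.0015,0,0],[-0.015,0.002,0,0],[-0.015,0.002,0,0]])

```text
time: 26.55
ee_pos: [0.4653, 0.0585, 0.0443]
tcp_rot: [180.0, 0.0, -178.0]
wrist_force: [0.2, 0.2, -0.7]
opening: 0.0261
grasp_force: 58.5
```

arm_command(series=[[-0.003,0.0004,0,0],[-0.006,0.0008,0,0],[-0.009,0.0012,0,0],[-0.01,0.0014,0,0],[-0.01,0.0014,0,0]])

```text
time: 27.05
ee_pos: [0.4751, 0.0602, 0.0443]
tcp_rot: [-180.0, -0.0, -178.0]
wrist_force: [-0.4, -0.5, -0.1]
opening: 0.0255
grasp_force: 58.5
```

arm_command(series=[[-0.003,0.0004,0,0],[-0.006,0.0008,0,0],[-0.009,0.0012,0,0],[-0.01,0.0014,0,0],[-0.01,0.0014,0,0]])

```text
time: 27.55
ee_pos: [0.485, 0.062, 0.0442]
tcp_rot: [180.0, -0.0, -178.0]
wrist_force: [-0.1, -0.3, 0.2]
opening: 0.0258
grasp_force: 58.5
```

arm_command(series=[[-0.002,0.0003,0,0],[-0.004,0.0006,0,0],[-0.006,0.0009,0,0],[-0.006,0.0009,0,0],[-0.006,0.0009,0,0]])

```text
time: 28.05
ee_pos: [0.4909, 0.063, 0.0443]
tcp_rot: [-180.0, -0.0, -178.0]
wrist_force: [0.5, -0.4, -0.6]
opening: 0.0253
grasp_force: 58.5
```

arm_command(series=[[-0.002,0.0003,0,0],[-0.004,0.0006,0,0],[-0.005,0.0007,0,0],[-0.005,0.0007,0,0],[-0.005,0.0007,0,0]])

```text
time: 28.55
ee_pos: [0.4959, 0.0639, 0.0443]
tcp_rot: [-180.0, -0.0, -178.0]
wrist_force: [0.6, 0.4, -0.4]
opening: 0.0251
grasp_force: 58.5
```

```bash
python3 - <<'E'
from h import *
for n in ('wrist','scene','top'):
    c=cam(n); cv2.imwrite(f'pics/{n}15.png',c['color'])
    for t,z in [('packer0',.018),('wedge',.018),('seam_near',.033),('seam_far',.033),('fence_tip',.034)]:
        print(n,t,[(np.round(m['location']).tolist(),np.round(at(c,m['location'],z)[:2],4).tolist(),round(m['confidence'],2)) for m in bot.mark_of(n,t)[:3]])
E
```

```text
wrist packer0 []
wrist wedge []
wrist seam_near [([484.0, 240.0], [0.4789, 0.1658], 0.57)]
wrist seam_far []
wrist fence_tip []
scene packer0 [([279.0, 265.0], [0.6345, -0.2164], 0.72), ([320.0, 191.0], [0.6054, 0.0827], 0.55), ([220.0, 236.0], [0.4313, -0.2251], 0.53)]
scene wedge [([147.0, 259.0], [0.2942, -0.3999], 0.95), ([105.0, 330.0], [0.3387, -0.6304], 0.84), ([342.0, 305.0], [0.8505, -0.233], 0.81)]
scene seam_near [([300.0, 156.0], [0.4833, 0.1635], 0.83), ([324.0, 180.0], [0.6009, 0.1193], 0.53), ([280.0, 264.0], [0.6409, -0.2174], 0.24)]
scene seam_far [([367.0, 184.0], [0.7271, 0.1733], 0.68)]
scene fence_tip [([354.0, 200.0], [0.7208, 0.0948], 0.84)]
top packer0 [([317.0, 190.0], [0.6275, -0.2153], 0.51), ([324.0, 250.0], [0.4367, -0.2252], 0.39)]
top wedge [([317.0, 131.0], [0.8297, -0.2278], 0.81), ([459.0, 279.0], [0.3275, -0.6283], 0.8), ([382.0, 300.0], [0.2748, -0.3894], 0.75)]
top seam_near []
top seam_far [([314.0, 192.0], [0.6186, -0.2017], 0.73), ([196.0, 166.0], [0.7232, 0.1696], 0.65)]
top fence_tip [([223.0, 168.0], [0.7124, 0.0828], 0.77)]
```

arm_command(series=[[-0.002,0.0003,0,0],[-0.004,0.0006,0,0],[-0.006,0.0009,0,0],[-0.006,0.0009,0,0],[-0.006,0.0009,0,0]])

```text
time: 29.95
ee_pos: [0.5019, 0.065, 0.0443]
tcp_rot: [-180.0, 0.0, -178.0]
wrist_force: [1.4, -0.6, -0.8]
opening: 0.0256
grasp_force: 58.8
```

arm_command(series=[[-0.002,0.0003,0,0],[-0.004,0.0005,0,0],[-0.005,0.0006,0,0],[-0.005,0.0006,0,0],[-0.005,0.0006,0,0]])

```text
time: 30.45
ee_pos: [0.5057, 0.0651, 0.0439]
tcp_rot: [-179.9, -0.2, -178.1]
wrist_force: [-6.1, -4.0, 1.6]
opening: 0.0253
grasp_force: 59.0
```

arm_command(series=[[-0.001,0,0,0],[-0.002,0,0,0],[-0.003,0,0,0],[-0.003,0,0,0],[-0.003,0,0,0]])

```text
time: 30.95
ee_pos: [0.5075, 0.065, 0.0439]
tcp_rot: [-179.9, -0.3, -178.0]
wrist_force: [-12.5, -6.3, 6.4]
opening: 0.0255
grasp_force: 58.9
```

```bash
python3 -c "
from h import *
o=state();print({k:np.round(o[k],2) for k in ['wrist_force','torque','tcp_rot']},o['ee_pos'])"
```

```text
{'wrist_force': array([-12.49,  -6.32,   6.35]), 'torque': array([-1.42,  2.49,  0.13]), 'tcp_rot': array([-179.9 ,   -0.29, -178.05])} [0.50748994 0.06499933 0.04386446]
```

arm_command(series=[[0,-0.0005,0,0],[0,-0.001,0,0],[-0.0005,-0.001,0,0],[-0.001,-0.001,0,0],[-0.001,-0.001,0,0]])

```text
time: 31.45
ee_pos: [0.5091, 0.0646, 0.0439]
tcp_rot: [-180.0, -0.2, -178.0]
wrist_force: [-10.0, -2.8, 3.1]
opening: 0.0257
grasp_force: 58.1
```

```bash
python3 - <<'E'
from h import *
o=state();print({k:np.round(o[k],2) for k in ['wrist_force','torque']},o['ee_pos'])
c=cam('wrist'); cv2.imwrite('pics/w16.png',c['color'])
for t,z in [('packer0',.018),('seam_near',.033),('pinned_half',.018),('loose_half',.018)]:
    print(t,[(np.round(m['location']).tolist(),np.round(at(c,m['location'],z)[:2],4).tolist(),round(m['confidence'],2)) for m in bot.mark_of('wrist',t)[:2]])
# seam line profiles: scene camera, sample across the seam at near and far ends before / after
s=cam('scene'); cv2.imwrite('pics/s16.png',s['color']); t=cam('top'); cv2.imwrite('pics/t16.png',t['color'])
a0,a1=cv2.imread('pics/scene0.png',0),cv2.cvtColor(s['color'],cv2.COLOR_BGR2GRAY)
u=np.array([np.cos(.0332),np.sin(.0332)]); n=np.array([-u[1],u[0]])
for d in np.arange(-.11,.12,.02):
    q=np.array([.6,.1688])+u*d
    px=np.array([proj(s,(*(q+n*e),.033)) for e in np.arange(-.012,.0121,.002)],np.float32)
    P=[cv2.remap(a,px[:,0].copy(),px[:,1].copy(),cv2.INTER_LINEAR).ravel().tolist() for a in (a0,a1)]
    print(round(d,2),P[0],'|',P[1])
E
```

```text
{'wrist_force': array([-10.03,  -2.8 ,   3.08]), 'torque': array([-0.64,  1.93,  0.3 ])} [0.50908583 0.06462686 0.04388042]
packer0 [([305.0, 389.0], [0.6028, 0.0857], 0.81)]
seam_near [([491.0, 217.0], [0.48, 0.1667], 0.66)]
pinned_half [([500.0, 397.0], [0.605, 0.21], 0.93)]
loose_half [([376.0, 389.0], [0.6013, 0.1305], 0.61)]
-0.11 [107, 109, 109, 101, 88, 79, 84, 97, 103, 107, 109, 110, 111] | [30, 27, 29, 30, 27, 25, 25, 28, 40, 48, 49, 49, 50]
-0.09 [109, 108, 107, 103, 91, 73, 75, 91, 104, 108, 108, 106, 106] | [106, 107, 107, 107, 108, 110, 110, 109, 108, 108, 108, 109, 110]
-0.07 [108, 110, 109, 106, 96, 80, 69, 84, 99, 106, 107, 107, 107] | [106, 104, 106, 107, 107, 107, 108, 106, 105, 107, 109, 110, 108]
-0.05 [108, 108, 110, 108, 100, 86, 79, 84, 98, 106, 107, 108, 108] | [111, 111, 109, 109, 109, 108, 108, 108, 108, 108, 108, 108, 108]
-0.03 [106, 108, 111, 108, 89, 66, 71, 83, 96, 103, 107, 108, 107] | [109, 109, 107, 107, 108, 108, 107, 107, 108, 108, 108, 109, 111]
-0.01 [106, 106, 106, 103, 90, 70, 54, 76, 98, 104, 103, 104, 106] | [108, 111, 110, 107, 107, 109, 110, 110, 111, 111, 110, 109, 108]
0.01 [108, 111, 112, 105, 94, 82, 76, 82, 97, 109, 108, 105, 103] | [109, 107, 106, 107, 109, 110, 108, 107, 107, 107, 108, 109, 109]
0.03 [108, 109, 110, 110, 91, 69, 68, 83, 98, 106, 111, 109, 108] | [108, 109, 110, 112, 110, 109, 110, 110, 109, 109, 109, 108, 108]
0.05 [105, 108, 108, 104, 95, 77, 66, 80, 97, 106, 106, 105, 105] | [110, 108, 108, 107, 106, 108, 108, 108, 110, 111, 110, 110, 110]
0.07 [106, 108, 112, 105, 87, 68, 70, 82, 96, 104, 107, 107, 108] | [106, 107, 108, 109, 109, 109, 108, 108, 110, 110, 109, 108, 107]
0.09 [106, 108, 108, 106, 93, 74, 64, 79, 98, 105, 107, 107, 107] | [106, 107, 108, 109, 109, 109, 109, 109, 109, 109, 110, 111, 111]
0.11 [108, 108, 109, 104, 92, 75, 67, 73, 91, 104, 107, 108, 107] | [110, 110, 109, 110, 112, 113, 111, 110, 111, 111, 110, 108, 109]
```

The dark seam line has gone along its whole length, so the seam is shut. I'll snug the wedge a little more and balance the side load.

arm_command(series=[[-0.0005,-0.0003,0,0],[-0.001,-0.0005,0,0],[-0.0015,-0.0005,0,0],[-0.002,-0.0005,0,0],[-0.002,-0.0005,0,0]])

```text
time: 32.3
ee_pos: [0.5122, 0.0639, 0.0441]
tcp_rot: [-179.9, -0.1, -178.1]
wrist_force: [-3.4, -4.3, 0.6]
opening: 0.0254
grasp_force: 58.8
```

arm_command(series=[[0,0,0,0],[0,0,0,0],[0,0,0,0],[0,0,0,0],[0,0,0,0]])

```text
time: 32.8
ee_pos: [0.5124, 0.0639, 0.0442]
tcp_rot: [-179.9, -0.1, -178.1]
wrist_force: [-3.3, -4.1, 1.7]
opening: 0.0254
grasp_force: 58.8
```

arm_command(series=[[-0.001,0,0,0],[-0.002,0,0,0],[-0.003,0,0,0],[-0.003,0,0,0],[-0.003,0,0,0]])

```text
time: 33.3
ee_pos: [0.5156, 0.064, 0.0442]
tcp_rot: [-179.9, -0.0, -178.1]
wrist_force: [-1.7, -4.3, 0.5]
opening: 0.0254
grasp_force: 58.8
```

arm_command(series=[[-0.001,0,0,0],[-0.002,0,0,0],[-0.002,0,0,0],[-0.002,0,0,0],[-0.002,0,0,0]])

```text
time: 33.8
ee_pos: [0.5172, 0.064, 0.0441]
tcp_rot: [-179.9, -0.1, -178.1]
wrist_force: [-4.4, -5.3, 1.4]
opening: 0.0254
grasp_force: 58.8
```

arm_command(series=[[-0.001,0,0,0],[-0.002,0,0,0],[-0.003,0,0,0],[-0.003,0,0,0],[-0.003,0,0,0]])

```text
time: 34.3
ee_pos: [0.5192, 0.0639, 0.0439]
tcp_rot: [-179.9, -0.2, -178.0]
wrist_force: [-9.4, -7.0, 3.6]
opening: 0.0254
grasp_force: 59.0
```

arm_command(series=[[-0.001,0,0,0],[-0.002,0,0,0],[-0.003,0,0,0],[-0.003,0,0,0],[-0.003,0,0,0]])

```text
time: 34.8
ee_pos: [0.5223, 0.0637, 0.0439]
tcp_rot: [-179.9, -0.2, -178.1]
wrist_force: [-8.5, -7.4, 3.5]
opening: 0.0255
grasp_force: 58.9
```

arm_command(series=[[0,-0.0005,0,0],[0,-0.001,0,0],[0,-0.0015,0,0],[0,-0.0015,0,0],[0,-0.0015,0,0]])

```text
time: 35.3
ee_pos: [0.524, 0.0634, 0.0444]
tcp_rot: [180.0, 0.0, -178.0]
wrist_force: [-2.6, -0.4, 1.5]
opening: 0.0253
grasp_force: 58.9
```

arm_command(series=[[-0.001,0,0,0],[-0.002,0,0,0],[-0.003,0,0,0],[-0.003,0,0,0],[-0.003,0,0,0]])

```text
time: 35.8
ee_pos: [0.5263, 0.0634, 0.0441]
tcp_rot: [-180.0, -0.1, -178.0]
wrist_force: [-5.8, -1.9, 1.3]
opening: 0.0257
grasp_force: 59.0
```

arm_command(series=[[-0.001,0,0,0],[-0.002,0,0,0],[-0.003,0,0,0],[-0.003,0,0,0],[-0.003,0,0,0]])

```text
time: 36.3
ee_pos: [0.5271, 0.0634, 0.0438]
tcp_rot: [-180.0, -0.3, -178.0]
wrist_force: [-18.0, -1.9, 8.4]
opening: 0.0256
grasp_force: 59.8
```

arm_command(series=[[-0.001,0,0,0],[-0.002,0,0,0],[-0.002,0,0,0],[-0.002,0,0,0],[-0.002,0,0,0]])

```text
time: 36.8
ee_pos: [0.5275, 0.0634, 0.0438]
tcp_rot: [-180.0, -0.5, -178.0]
wrist_force: [-26.2, -2.0, 14.2]
opening: 0.0253
grasp_force: 60.5
```

Now it's firmly tight: 26 N and it has stopped moving. I'll ease the push back.

arm_command(series=[[0.001,0,0,0],[0.002,0,0,0],[0.0025,0,0,0],[0.0025,0,0,0],[0.0025,0,0,0]])

```text
time: 37.3
ee_pos: [0.5275, 0.0634, 0.0439]
tcp_rot: [-180.0, -0.2, -178.1]
wrist_force: [-11.8, -1.2, 5.0]
opening: 0.0254
grasp_force: 59.3
```

arm_command(series=[[0,0,0,0],[0,0,0,0],[0,0,0,0],[0,0,0,0],[0,0,0,0]])

```text
time: 37.8
ee_pos: [0.5275, 0.0634, 0.0439]
tcp_rot: [-180.0, -0.2, -178.1]
wrist_force: [-12.7, -1.7, 5.0]
opening: 0.0253
grasp_force: 59.4
```

```bash
python3 - <<'E'
from h import *
o=state();print({k:np.round(o[k],2) for k in ['wrist_force','torque']},o['ee_pos'])
s=cam('scene'); cv2.imwrite('pics/s17.png',s['color']); a1=cv2.cvtColor(s['color'],cv2.COLOR_BGR2GRAY)
u=np.array([np.cos(.0332),np.sin(.0332)]); n=np.array([-u[1],u[0]])
for d in np.arange(-.12,.13,.03):
    q=np.array([.6,.1688])+u*d
    px=np.array([proj(s,(*(q+n*e),.033)) for e in np.arange(-.012,.0121,.002)],np.float32)
    print(round(d,2),cv2.remap(a1,px[:,0].copy(),px[:,1].copy(),cv2.INTER_LINEAR).ravel().tolist())
for t,z in [('packer0',.018),('fence_tip',.034),('knob_grip',.062)]:
    print(t,[(np.round(at(s,m['location'],z)[:2],4).tolist(),round(m['confidence'],2)) for m in bot.mark_of('scene',t)[:3]])
E
```

```text
{'wrist_force': array([-12.7 ,  -1.74,   4.95]), 'torque': array([-0.37,  2.19, -0.24])} [0.52753559 0.06341113 0.04387502]
-0.12 [32, 30, 24, 29, 33, 33, 30, 31, 33, 32, 36, 35, 30]
-0.09 [29, 27, 30, 34, 29, 24, 27, 36, 40, 42, 43, 47, 46]
-0.06 [108, 109, 110, 110, 110, 111, 110, 109, 109, 110, 109, 108, 109]
-0.03 [109, 110, 109, 109, 110, 111, 109, 108, 107, 108, 109, 108, 107]
0.0 [108, 110, 110, 109, 110, 109, 109, 108, 108, 109, 108, 107, 108]
0.03 [107, 107, 108, 108, 107, 105, 106, 108, 110, 111, 112, 111, 110]
0.06 [107, 105, 104, 109, 110, 110, 110, 110, 109, 108, 108, 108, 108]
0.09 [107, 108, 107, 107, 108, 109, 109, 109, 109, 108, 108, 108, 107]
0.12 [100, 96, 97, 95, 97, 97, 101, 104, 106, 108, 109, 111, 113]
packer0 [([0.4391, -0.2373], 0.68), ([0.6379, -0.2163], 0.57), ([0.5982, 0.099], 0.53)]
fence_tip [([0.7254, 0.0886], 0.69), ([0.6126, 0.0637], 0.43)]
knob_grip [([0.6297, 0.01], 0.45)]
```

```bash
python3 - <<'E'
from h import *
s=cam('wrist'); cv2.imwrite('pics/w17.png',s['color']); a=cv2.cvtColor(s['color'],cv2.COLOR_BGR2GRAY)
b=cv2.imread('pics/w2.png',0); d0=np.load('c_w2.npz'); c0={k:d0[k] for k in d0}
u=np.array([np.cos(.0332),np.sin(.0332)]); n=np.array([-u[1],u[0]])
for d in (-.125,-.12,-.11,-.09,-.07,-.04):
    q=np.array([.6,.1688])+u*d
    for c,im in ((c0,b),(s,a)):
        px=np.array([proj(c,(*(q+n*e),.033)) for e in np.arange(-.01,.0101,.001)],np.float32)
        print(d,cv2.remap(im,px[:,0].copy(),px[:,1].copy(),cv2.INTER_LINEAR).ravel().tolist())
E
```

```text
-0.125 [110, 95, 84, 88, 97, 104, 107, 119, 171, 180, 158, 171, 174, 173, 174, 175, 174, 174, 175, 175, 176]
-0.125 [146, 140, 137, 118, 109, 96, 96, 83, 71, 69, 72, 73, 92, 112, 110, 111, 109, 110, 108, 106, 108]
-0.12 [173, 173, 173, 175, 177, 176, 176, 178, 121, 78, 65, 118, 133, 157, 172, 175, 175, 175, 175, 175, 175]
-0.12 [183, 183, 183, 182, 180, 180, 182, 180, 183, 180, 183, 184, 180, 181, 183, 183, 182, 178, 179, 178, 180]
-0.11 [176, 176, 175, 174, 176, 176, 177, 151, 112, 82, 81, 128, 174, 178, 173, 173, 174, 173, 177, 174, 174]
-0.11 [183, 183, 182, 182, 183, 181, 182, 182, 182, 182, 180, 180, 181, 180, 182, 181, 180, 180, 181, 179, 179]
-0.09 [176, 176, 176, 177, 176, 176, 170, 151, 123, 81, 67, 139, 169, 176, 177, 176, 176, 177, 177, 177, 175]
-0.09 [184, 182, 183, 181, 182, 183, 182, 179, 182, 184, 180, 180, 179, 180, 181, 181, 181, 181, 178, 179, 180]
-0.07 [177, 176, 176, 176, 177, 177, 178, 189, 137, 92, 77, 121, 174, 179, 177, 177, 176, 176, 175, 175, 176]
-0.07 [182, 184, 181, 182, 181, 181, 181, 181, 182, 181, 180, 181, 181, 179, 181, 180, 179, 181, 180, 179, 180]
-0.04 [176, 177, 175, 176, 178, 180, 170, 141, 125, 87, 72, 121, 161, 177, 177, 174, 175, 175, 177, 175, 174]
-0.04 [178, 176, 178, 175, 176, 178, 178, 175, 177, 178, 176, 177, 177, 175, 176, 175, 175, 175, 176, 177, 174]
```

The near end is shut as well, and the wedge is held tight at about 13 N, so I'm handing the job in.

```bash
python3 -c "
from workcell import bot
print(bot.job_done())"
```

```text
the job is handed in; nothing more can be done
None
```

I handed the job in at about 38 s with the fence locked, one packer in place and the wedge held tight at about 13 N. The push peaked briefly at 26 N before I eased it, and the camera showed the seam shut along its whole length. The hand-in call gave no verdict.

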